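# Find the full storage box and seat it in the carry tray

## Robot

A 6-joint arm with a two-finger parallel gripper is mounted at the origin on the work surface. World frame = base frame: x ahead of the robot, y to its left, z up, the work surface at z = 0. Lengths are in mm, angles in rad, forces in N, time in s.
With the tool pointing down it reaches from about 275 to 750 mm from the base axis. Payload 10.2 kg.
Tool frame: the origin (TCP) lies between the finger pads; the fingertips stand 8 mm ahead of it and the grasp point (between the pads) lies 11 mm behind it; z points along the fingers, x is the direction in which the jaws open and shut, and the axes are right-handed (so a half turn about z gives the same grasp; the last joint's range is limited). The gripper opens to 85 mm and grips with 20 to 120 N. Pads are 22 mm wide; open, the fingers measure 114 mm over their backs; the gripper's body (76 mm by 85 mm) begins 54 mm behind the grasp point. The pads swing forward as they close: fully open they stand 13 mm farther back than shut.
Start: joints at [1.058, 0.313, 1.498, -0, 1.331, -0.223], TCP at [150.037, 503.11, 239.294] pointing down, gripper open.
Joint ranges: [-2.94, 2.94], [-0.97, 2.17], [0.19, 2.56], [-1.23, 4.37], [0.02, 3.11], [-2.88, 2.88]. Speed limits (rad/s): [2.39, 2.39, 3.01, 3.14, 3.14, 3.14].

## Interface

Orientations are given as a unit quaternion [w, x, y, z].
In Python, from rig import sense, eyes, ctrl gives the robot as it stands.
- The arm moves only by the tool move_arm, never from a script. Its argument "rows" is a list that holds one entry, the list of rows, each a list of 5 numbers: the shift along the tool's x, y, z in mm, then the turn about the tool's z in units of 6 degrees (1.0 is 6 degrees), then the gripper command: -1 is shut, 1 is fully open, values between are in proportion. In form: [[[dx, dy, dz, roll, jaw], ...]]. A call has 1 to 12 rows; each row is the pose to reach, as a shift and turn from the pose measured when the call began, along the tool's axes at that moment; what a row does not reach only later rows make up. A row lasts 1/8 s, in which the tool goes at most 62.5 mm and 10.7 degrees, less where a joint would pass 70% of its speed; a pose out of reach is approached as far as the arm can. A call with a gripper value outside its range is refused whole. The fingers move at their own pace and stop on an object; "squeeze" is the grip in N (left out, the last holds). Time passes only in rows, so rows that repeat a pose let the fingers close. It gives the time, the measured TCP pose, the force and the opening at its end, in the units of the state.
- sense(): the state, without advancing time (a new reading comes with each control period).
- eyes.capture(name): name is "scene" or "side" or "wrist"; returns a dict with "color" (384x512x3 uint8, blue, green, red), "vertical_fov" (degrees; the focal length in pixels is half the picture's height over the tangent of half this angle, whatever the lens; pixels are square), "cx", "cy" (the principal point, pixels), "xyz" and "attitude" of the camera in the world. Camera axes: x right, y down, z forward; pixel columns grow to the right and rows downward; lengths in mm; the calibration is good to about 2 mm. A picture is of the moment at which its call begins. There is no depth.
- ctrl.finish_job(): hands the job in, once; it reports no verdict.
The state is a dict: "time_s": time; "joints": joint angles; "dq": joint speeds; "tau": joint torques, N m; "eef_pos": TCP position; "ee_rot": TCP orientation; "force": force on the tool from outside, world axes, zero at the start; "wrist_torque": the same for the moment, N m; "grip_width": opening from 0.0 (shut) to 1.0 (fully open).
Only numpy, scipy, OpenCV 4.12 (cv2) and the standard library are available. Lean on these libraries where they do the work, as an engineer would, in place of code of your own. Each camera call takes 0.05 s, during which the arm holds its last target. There are 200 camera calls.

## Task

Of the three identical closed storage boxes one is full and heavy, the other two are nearly empty. Lift each box in turn about 5 cm off the table, going from the robot's left to its right, and set it back where it stood before you lift the next (the last, if it is the full one, may go straight on to the tray); then set the full box flat and square in the fitted recess of the plywood tray, with the two light boxes left standing in their places. Keep the boxes upright, never let one go before it is set down, and leave the other things on the table alone.

Things in the scene. Friction and masses are not known exactly. Their poses are not given: they have to be found in the camera images.
- box_left_centre (a point): centre (40 mm above its underside) of the robot's leftmost (largest y) of three identical closed storage boxes in a row: grey plastic, white fixed lid, 110 mm long (x axis), 56 mm wide (y), 80 mm high (z up), straight sides to grip across the 56 mm. Any one of the three is full and weighs 0.5 to 0.7 kg; the other two weigh 0.16 to 0.19 kg. The contents do not shift.
- box_middle_centre (a point): centre (40 mm above its underside) of the middle one of three identical closed storage boxes in a row: grey plastic, white fixed lid, 110 mm long (x axis), 56 mm wide (y), 80 mm high (z up), straight sides to grip across the 56 mm. Any one of the three is full and weighs 0.5 to 0.7 kg; the other two weigh 0.16 to 0.19 kg. The contents do not shift.
- box_right_centre (a point): centre (40 mm above its underside) of the robot's rightmost (smallest y) of three identical closed storage boxes in a row: grey plastic, white fixed lid, 110 mm long (x axis), 56 mm wide (y), 80 mm high (z up), straight sides to grip across the 56 mm. Any one of the three is full and weighs 0.5 to 0.7 kg; the other two weigh 0.16 to 0.19 kg. The contents do not shift.
- recess (a point): centre of the recess floor in the fixed plywood tray, 8 mm above the table: a pocket 116 mm along x, 62 mm along y, z up, 20 mm deep, walls 10 mm thick, rims 28 mm above the table. A box fits either way round, its length along x, with 3 mm to spare on every side, its underside on the floor. On the -y side is a 70 mm wide bay with two fixed things, no higher than the rim.
- tray: the fixed plywood tray (136 mm in x, 162 mm in y, 28 mm high); its origin lies on the table under the centre of the recess and its axes are those of the recess; the tray reaches 41 mm to +y and 121 mm to -y from it
- box_left: the same box as box_left_centre; its origin is the centre of its underside
- box_middle: the same box as box_middle_centre; its origin is the centre of its underside
- box_right: the same box as box_right_centre; its origin is the centre of its underside
- jar: a closed jar, 64 mm across, 85 mm high, a bystander beyond the boxes; origin at the centre of its underside
- tape: a wide grey roll of tape lying flat, 90 mm across, 40 mm high, a bystander; origin at the centre of its underside
- soap: a small carton 100 x 60 x 45 mm, a bystander; origin at the centre of its underside
Mind the look-alikes: they are no part of the job. What is shaped like the box_left but blue or yellow is not meant.

How it is judged:
By the outcome, as a careful person would: the job done as asked, in the order asked, and still so for the second after the job is handed in, with the robot touching nothing.
It also fails if it takes over 72 s, if anything falls off the work surface, if the arm or the gripper's body presses on something with over 40 N, if the wrist force passes 120 N, or if a joint passes its speed limit or range.

## Working session

There is one attempt and no reset: what is moved stays moved. The work goes in short steps, Python scripts to look and compute and a tool call to move; the robot and the scene stay as the last step left them, time stands still between calls to the robot, and variables do not carry over. Pictures are saved under pics/ and viewed, about 8 in all and at most 12, crops included, and the job is handed in when it is done.

Besides the shell and the picture viewer there is one more tool, called after "Request:" as name(argument=value, ...), one argument or row to a line, values as JSON. move_arm: Moves the arm, as the interface text tells. Its arguments: {"type":"object","properties":{"rows":{"type":"array","items":{"type":"array","items":{"type":"array","items":{"type":"number"}}}},"squeeze":{"type":"number"}},"required":["rows"]}

```bash
mkdir -p pics; ls
python3 - <<'E'
from rig import sense, eyes, ctrl
import cv2,pickle
print(sense())
for n in ("scene","side","wrist"):
    d=eyes.capture(n); cv2.imwrite(f"pics/{n}0.png",d["color"]); pickle.dump(d,open(f"{n}0.pkl","wb"))
    print(n,{k:v for k,v in d.items() if k!="color"})
E
```

```text
pics
{'time_s': 0.0, 'joints': array([ 1.05764403e+00,  3.13479354e-01,  1.49840114e+00,  2.49753833e-05,
        1.33099404e+00, -2.23414139e-01]), 'dq': array([-0.00087263, -0.00122519, -0.00082603, -0.00147131, -0.00046855,
       -0.00157641]), 'tau': array([-2.91311892e-05, -4.12274730e+01, -2.59734625e+01, -2.09704740e-04,
        4.23860532e-03, -5.42828182e-07]), 'eef_pos': array([149.8904161 , 502.90825732, 238.73357521]), 'ee_rot': array([ 2.48572037e-04,  8.01781292e-01,  5.97617226e-01, -5.90900673e-04]), 'force': array([0.90218323, 0.13698211, 0.40400179]), 'wrist_torque': array([0.01303642, 0.01414593, 0.04596675]), 'grip_width': 1.0043998463784363}
scene {'vertical_fov': 47.58282033723471, 'cx': 261.91332495587125, 'cy': 190.1289045855695, 'xyz': array([1105.35532524,  507.13995981,  935.065117  ]), 'attitude': array([-0.12377531,  0.39925217,  0.86233997, -0.28573965])}
side {'vertical_fov': 44.16836987597634, 'cx': 260.31168210844385, 'cy': 199.34786618959032, 'xyz': array([ 580.02464154, -878.6012917 , 1199.60367819]), 'attitude': array([-0.34178682,  0.93971062, -0.00681546,  0.0089033 ])}
wrist {'vertical_fov': 66.38735746736104, 'cx': 259.0875815309766, 'cy': 191.50574553701506, 'xyz': array([ 74.51586473, 524.48796963, 372.49369325]), 'attitude': array([0.12296129, 0.79248264, 0.59032598, 0.09147149])}
```

View pics/scene0.png

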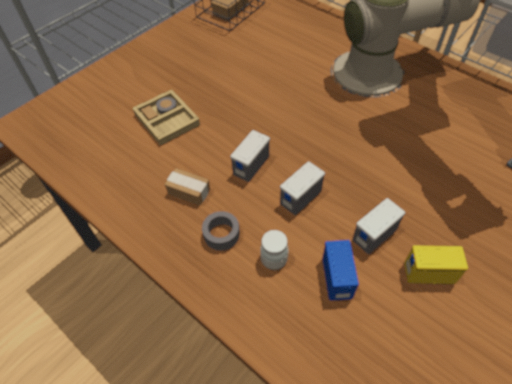

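View pics/side0.png

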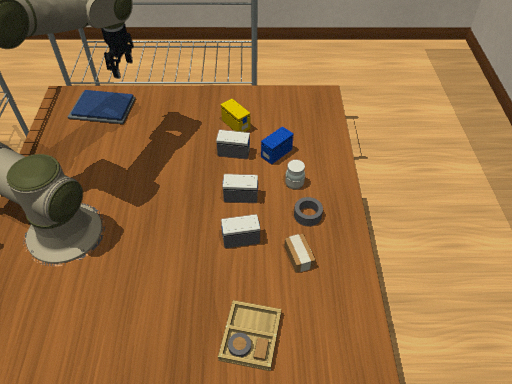

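Scene and side views: three grey/white boxes in a row (side view at about (233,144), (240,188), (241,231)), and the tray at (250,335). The blue and yellow look-alikes are near the left box. I'll enlarge these areas next.

Run:
```python
import cv2,numpy as np
s=cv2.imread("pics/side0.png"); c=cv2.imread("pics/scene0.png")
def crop(im,x0,y0,w,h,f):
    o=cv2.resize(im[y0:y0+h,x0:x0+w],None,fx=f,fy=f,interpolation=cv2.INTER_CUBIC)
    for i in range(0,w,10):
        cv2.line(o,(i*f,0),(i*f,4 if i%50 else 12),(0,0,255),1)
        if i%20==0: cv2.putText(o,str(x0+i),(i*f,14),0,.35,(0,255,255),1)
    for i in range(0,h,10):
        cv2.line(o,(0,i*f),(4,i*f),(0,0,255),1)
        if i%20==0:cv2.putText(o,str(y0+i),(4,i*f+4),0,.35,(0,255,255),1)
    return o
a=crop(s,210,125,65,65,6);b=crop(s,210,165,65,65,6)
cc=crop(s,210,195,65,65,6) 
d=crop(s,212,295,80,80,5)
cv2.imwrite("pics/A.png",np.hstack([crop(s,205,125,70,130,4),np.zeros((520,10,3),np.uint8),np.pad(crop(s,212,295,80,80,6),((0,40),(0,0),(0,0)))]))
cv2.imwrite("pics/B.png",np.hstack([crop(c,225,125,185,130,3),np.pad(crop(c,128,85,78,65,3)[:,:],((0,195),(0,0),(0,0)))]))
```

```text
(no output)
```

View pics/A.png

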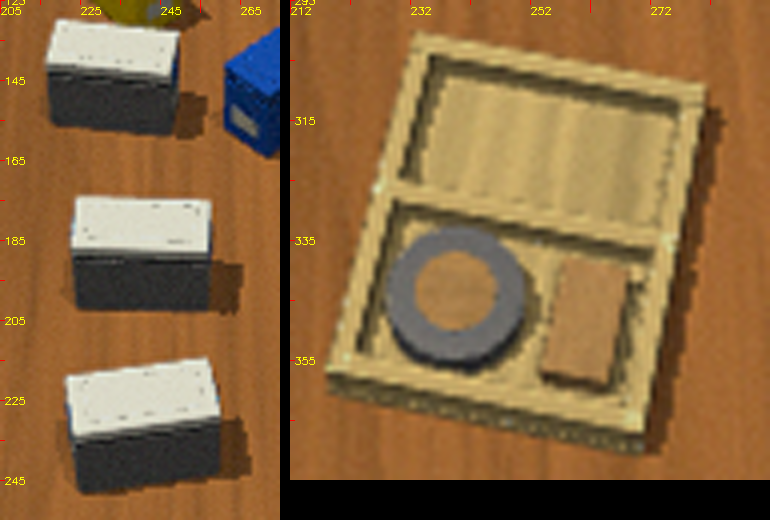

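View pics/B.png

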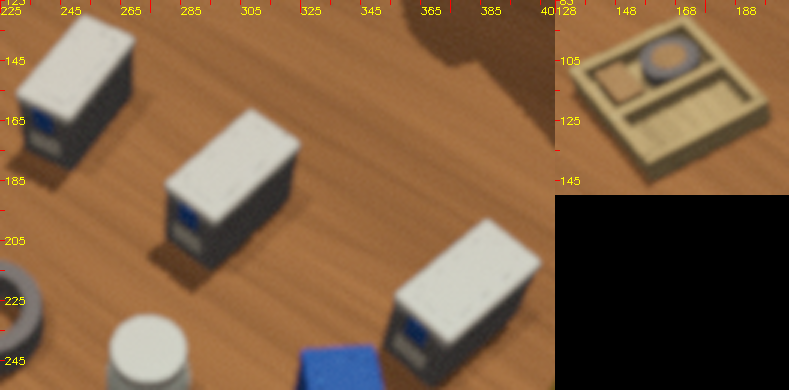

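```bash
cat > fit.py <<'E'
import numpy as np,pickle
from scipy.optimize import least_squares
from scipy.spatial.transform import Rotation as R
def proj(d,P):
    q=d["attitude"]; M=R.from_quat([q[1],q[2],q[3],q[0]]).as_matrix()
    c=(np.asarray(P)-d["xyz"])@M
    f=192/np.tan(np.radians(d["vertical_fov"])/2)
    return np.c_[d["cx"]+f*c[:,0]/c[:,2],d["cy"]+f*c[:,1]/c[:,2]]
def corners(x,y,a,x0,x1,y0,y1,z):  # order -x+y,+x+y,+x-y,-x-y
    L=np.array([[x0,y1],[x1,y1],[x1,y0],[x0,y0]]);c,s=np.cos(a),np.sin(a)
    return np.c_[L@np.array([[c,s],[-s,c]])+[x,y],[z]*4]
def fit(dims,obs):
    f=lambda p:np.concatenate([(proj(d,corners(*p,*dims))-o).ravel() for d,o in obs])
    r=least_squares(f,[450,0,0]);return r.x,f(r.x)
E
cat > run.py <<'E'
from fit import *
S=pickle.load(open("side0.pkl","rb"));C=pickle.load(open("scene0.pkl","rb"))
g=lambda p,o,k:(np.array(p)+.5)/k-.5+o
B=(-55,55,-28,28,80);T=(-68,68,-121,41,28)
data={"left":(B,g([(57,20),(180,32),(168,78),(47,68)],(205,125),4),g([(541,262),(447,344),(395,295),(487,219)],(225,125),3)),
"mid":(B,g([(76,196),(212,200),(212,253),(70,250)],(205,125),4),g([(300,145),(214,223),(166,183),(250,109)],(225,125),3)),
"right":(B,g([(66,376),(207,358),(220,412),(76,435)],(205,125),4),g([(134,38),(70,121),(17,93),(85,14)],(225,125),3)),
"tray":(T,g([(128,35),(416,87),(354,432),(38,370)],(212,295),6),g([(214,101),(95,167),(17,70),(127,18)],(128,85),3))}
for n,(d,s,c) in data.items():
    for nm,o in (("both",[(S,s),(C,c)]),("side",[(S,s)]),("scene",[(C,c)])):
        p,r=fit(d,o);print(n,nm,p[:2].round(1),np.degrees(p[2]).round(1),"rms",np.sqrt((r**2).mean()).round(2))
E
python3 run.py
```

```text
left both [520.4 350.2] -8.9 rms 0.9
left side [521.4 343.2] -8.3 rms 0.49
left scene [520.1 351.6] -9.1 rms 0.41
mid both [547.6 142.7] -2.9 rms 0.78
mid side [548.7 137.9] -2.2 rms 0.22
mid scene [547.2 144.4] -3.3 rms 0.45
right both [548.9 -28.7] 9.4 rms 0.8
right side [550.2 -32.1] 9.8 rms 0.5
right scene [548.2 -26.7] 9.0 rms 0.45
tray both [ 586.4 -306.6] -11.8 rms 1.07
tray side [ 587.4 -309.4] -12.2 rms 0.41
tray scene [ 586.5 -301.4] -11.4 rms 0.75
```

```bash
cat > go.py <<'E'
import sys,numpy as np
from rig import sense
from scipy.spatial.transform import Rotation as R
def rel(x,y,z,yaw):
    """shift (tool axes) and roll units to reach TCP x,y,z with box yaw (deg); jaws along box y"""
    s=sense();q=s["ee_rot"];M=R.from_quat([q[1],q[2],q[3],q[0]]).as_matrix()
    j=np.degrees(np.arctan2(M[1,0],M[0,0])); d=(yaw+90-j+90)%180-90
    sh=M.T@(np.array([x,y,z])-s["eef_pos"])
    print("t",round(s["time_s"],2),"tcp",s["eef_pos"].round(1),"jaw",round(j,2),"F",s["force"].round(1),"T",s["wrist_torque"].round(2),"w",round(float(s["grip_width"]),3))
    print("tilt",M[:,2].round(4),"shift",sh.round(1),"roll",round(-d/6,3),"j6",s["joints"][5].round(2))
if __name__=="__main__": rel(*map(float,sys.argv[1:5]))
E
python3 go.py 520.5 349 220 -8.9
```

```text
t 0.15 tcp [150.  502.9 238.9] jaw 73.4 F [0.  1.5 0.3] T [ 0.02  0.02 -0.05] w 0.999
tilt [-4.e-04 -9.e-04 -1.e+00] shift [-41.6 399.1  18.8] roll -1.284 j6 -0.22
```

Request:
move_arm(
  rows=[
    [[-10,100,5,-0.3,1],[-20,200,10,-0.6,1],[-31,300,19,-1,1],[-41.6,399,19,-1.28,1],[-41.6,399,19,-1.28,1],[-41.6,399,19,-1.28,1],[-41.6,399,19,-1.28,1],[-41.6,399,19,-1.28,1],[-41.6,399,19,-1.28,1],[-41.6,399,19,-1.28,1]],
  ],
)

```text
time_s: 1.4
eef_pos: [519.4, 349.8, 220.1]
ee_rot: [0.0, 0.76, 0.65, -0.0]
force: [-0.7, -0.0, 0.8]
grip_width: 1.0
```

```bash
python3 go.py 520.5 349 40 -8.9
cat > look.py <<'E'
import sys,cv2,pickle
from rig import eyes
d=eyes.capture("wrist");pickle.dump(d,open(sys.argv[1]+".pkl","wb"))
cv2.imwrite(f"pics/{sys.argv[1]}.png",cv2.resize(d["color"],None,fx=1.5,fy=1.5,interpolation=cv2.INTER_CUBIC))
E
python3 look.py w1
```

```text
t 1.4 tcp [519.4 349.8 220.1] jaw 81.16 F [-0.7 -0.   0.8] T [ 0.02  0.01 -0.03] w 1.0
tilt [-4.e-04 -7.e-04 -1.e+00] shift [ -0.5   1.2 180.1] roll 0.01 j6 -1.01
```

View pics/w1.png

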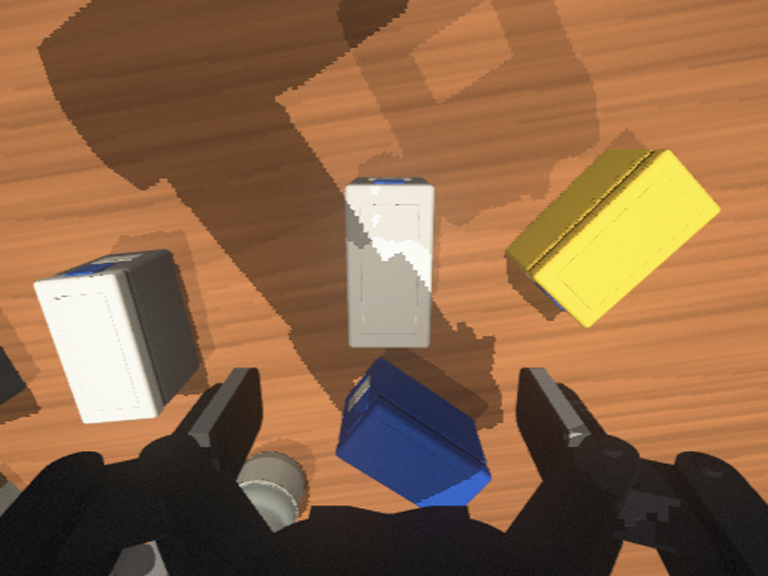

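Run:
```python
from fit import *
W=pickle.load(open("w1.pkl","rb"))
B=(-55,55,-28,28,80)
p,r=fit(B,[(W,(np.array([(434,185),(430,347),(348,347),(346,185)])+.5)/1.5-.5)])
print(p[:2],np.degrees(p[2]),r.round(1), W["xyz"])
```

```text
[516.80170528 349.80605824] -9.131089759824604 [ 1.4 -0.7  0.1  1.3  0.1  1.  -1.5 -1. ] [441.71441987 361.09172073 353.83935369]
```

Request:
move_arm(
  rows=[
    [[0,0,50,0,1],[0,0,100,0,1],[0,0,140,0,1],[0,0,165,0,1],[0,0,180,0,1],[0,0,180,0,1],[0,0,180,0,1],[0,0,180,0,1]],
  ],
)

```text
time_s: 2.45
eef_pos: [520.0, 349.9, 41.3]
ee_rot: [0.0, 0.76, 0.65, 0.001]
force: [0.7, -0.2, 0.1]
grip_width: 1.001
```

Request:
move_arm(
  rows=[
    [[0,0,0,0,-1],[0,0,0,0,-1],[0,0,0,0,-1],[0,0,0,0,-1],[0,0,0,0,-1],[0,0,0,0,-1],[0,0,0,0,-1],[0,0,0,0,-1]],
  ],
  squeeze=70,
)

```text
time_s: 3.45
eef_pos: [520.4, 350.0, 42.0]
ee_rot: [0.001, 0.76, 0.65, 0.001]
force: [-0.8, -0.3, 5.5]
grip_width: 0.652
```

```bash
python3 go.py 519 350 40 -9
```

```text
t 3.45 tcp [520.4 350.   42. ] jaw 81.16 F [-0.8 -0.3  5.5] T [-0.09  0.13 -0.01] w 0.652
tilt [ 2.6e-03  5.0e-04 -1.0e+00] shift [-0.2 -1.3  2. ] roll 0.026 j6 -1.01
```

Request:
move_arm(
  rows=[
    [[0,0,-8,0,-1],[0,0,-18,0,-1],[0,0,-28,0,-1],[0,0,-38,0,-1],[0,0,-48,0,-1],[0,0,-53,0,-1],[0,0,-53,0,-1],[0,0,-53,0,-1],[0,0,-53,0,-1],[0,0,-53,0,-1],[0,0,-53,0,-1]],
  ],
)

```text
time_s: 4.82
eef_pos: [520.2, 350.0, 94.9]
ee_rot: [0.001, 0.76, 0.65, 0.001]
force: [-0.2, 0.1, -1.3]
grip_width: 0.649
```

```bash
python3 go.py 520.4 350 42 -9
```

```text
t 4.83 tcp [520.2 350.   94.9] jaw 81.15 F [-0.2  0.1 -1.3] T [ 0.05  0.02 -0.02] w 0.649
tilt [ 2.4e-03  5.0e-04 -1.0e+00] shift [-0.   0.1 52.9] roll 0.026 j6 -1.01
```

Fz of −1.3 N with the box lifted 53 mm means about 0.16 kg, so the left box is light. Setting it back.

Request:
move_arm(
  rows=[
    [[0,0,15,0,-1],[0,0,30,0,-1],[0,0,42,0,-1],[0,0,48,0,-1],[0,0,51,0,-1],[0,0,53,0,-1],[0,0,53,0,-1],[0,0,53,0,-1]],
  ],
)

```text
time_s: 5.82
eef_pos: [520.4, 350.1, 42.1]
ee_rot: [0.001, 0.76, 0.65, 0.001]
force: [-0.7, 0.1, -1.3]
grip_width: 0.648
```

```bash
python3 go.py 520.4 350 40 -9
```

```text
t 5.83 tcp [520.4 350.1  42.1] jaw 81.16 F [-0.7  0.1 -1.3] T [-0.    0.01  0.09] w 0.648
tilt [ 2.8e-03  7.0e-04 -1.0e+00] shift [-0.1  0.   2.1] roll 0.026 j6 -1.01
```

Request:
move_arm(
  rows=[
    [[0,0,0.5,0,-1],[0,0,1,0,-1],[0,0,1.5,0,-1],[0,0,1.5,0,-1],[0,0,1.5,0,-1],[0,0,1.5,0,-1]],
  ],
)

```text
time_s: 6.58
eef_pos: [520.5, 350.1, 42.0]
ee_rot: [0.001, 0.759, 0.651, 0.001]
force: [-5.4, -2.0, 9.8]
grip_width: 0.65
```

Request:
move_arm(
  rows=[
    [[0,0,0,0,1],[0,0,0,0,1],[0,0,0,0,1],[0,0,0,0,1],[0,0,0,0,1],[0,0,0,0,1]],
  ],
)

```text
time_s: 7.32
eef_pos: [520.5, 350.1, 42.0]
ee_rot: [0.001, 0.759, 0.651, 0.001]
force: [-0.7, 0.7, -0.6]
grip_width: 1.002
```

Request:
move_arm(
  rows=[
    [[0,0,-20,0,1],[0,0,-60,0,1],[0,0,-110,0,1],[0,0,-160,0,1],[0,0,-178,0,1],[0,0,-178,0,1],[0,0,-178,0,1],[0,0,-178,0,1]],
  ],
)

```text
time_s: 8.32
eef_pos: [519.6, 349.8, 218.6]
ee_rot: [0.0, 0.759, 0.651, 0.0]
force: [-0.1, -0.2, -0.4]
grip_width: 1.003
```

```bash
python3 go.py 548 143 220 -3; python3 look.py w2
```

```text
t 8.32 tcp [519.6 349.8 218.6] jaw 81.16 F [-0.1 -0.2 -0.4] T [-0.01 -0.03 -0.02] w 1.003
tilt [ 1.2e-03 -3.0e-04 -1.0e+00] shift [-200.    59.9   -1.3] roll -0.973 j6 -1.01
```

Request:
move_arm(
  rows=[
    [[-50,15,-1,-0.3,1],[-100,30,-1,-0.6,1],[-150,45,-1,-0.97,1],[-200,60,-1,-0.97,1],[-200,60,-1,-0.97,1],[-200,60,-1,-0.97,1],[-200,60,-1,-0.97,1],[-200,60,-1,-0.97,1]],
  ],
)

```text
time_s: 9.38
eef_pos: [548.0, 143.9, 219.8]
ee_rot: [0.001, 0.725, 0.689, 0.0]
force: [0.3, 0.3, -0.1]
grip_width: 0.998
```

```bash
python3 go.py 548 143 40 -3; python3 look.py w3
python3 - <<'E'
import cv2,numpy as np
a=cv2.imread("pics/w1.png");b=cv2.imread("pics/w2.png");c=cv2.imread("pics/w3.png")
cv2.imwrite("pics/cmp.png",np.hstack([np.vstack([a[160:360,320:460],b[160:360,320:460],np.zeros((112,140,3),np.uint8)]),c[:512,:650]]))
E
```

```text
t 9.38 tcp [548.  143.9 219.8] jaw 87.06 F [ 0.3  0.3 -0.1] T [-0.    0.02 -0.03] w 0.998
tilt [ 1.4e-03 -1.0e-04 -1.0e+00] shift [ -0.9  -0.2 179.8] roll 0.01 j6 -1.47
```

View pics/cmp.png

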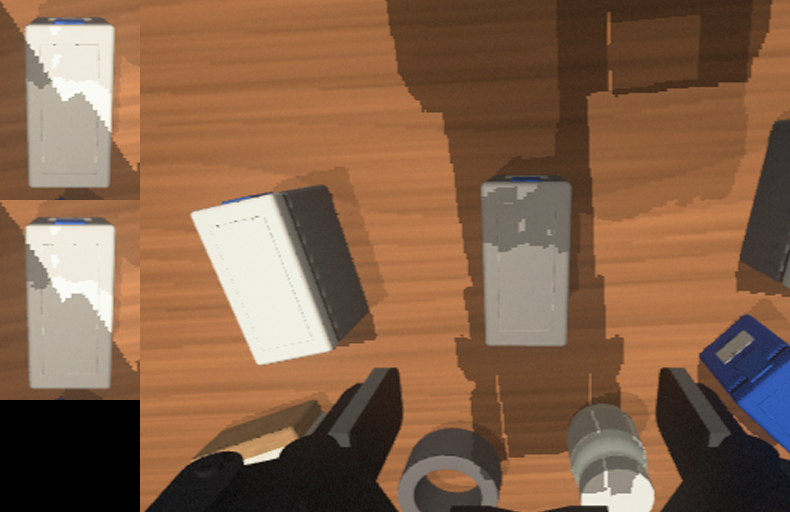

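Left box is back at its original pixels. The middle box is centred between the fingers, lid at about (481–571, 182) to (486–568, 345).

Run:
```python
from fit import *
W=pickle.load(open("w3.pkl","rb"))
B=(-55,55,-28,28,80)
for c in ([(431,181),(428,346),(346,346),(341,182)],[(132,193),(192,349),(120,364),(52,213)]):
    p,r=fit(B,[(W,(np.array(c)+.5)/1.5-.5)]); print(p[:2],np.degrees(p[2]),r.round(1))
```

```text
[543.8414761  141.99687358] -2.70420672739644 [ 0.8 -0.1  0.1  0.3 -0.   0.6 -0.9 -0.5]
[545.74529945 -27.98233342] 9.25266308323262 [ 1.1 -1.2  2.4  1.6 -0.9  2.  -2.4 -1.5]
```

Request:
move_arm(
  rows=[
    [[0,0,50,0,1],[0,0,100,0,1],[0,0,140,0,1],[0,0,165,0,1],[0,0,180,0,1],[0,0,180,0,1],[0,0,180,0,1],[0,0,180,0,1]],
  ],
)

```text
time_s: 10.42
eef_pos: [548.9, 143.8, 40.8]
ee_rot: [0.001, 0.725, 0.689, 0.001]
force: [-0.0, -1.1, 0.8]
grip_width: 0.999
```

Request:
move_arm(
  rows=[
    [[0,0,0,0,-1],[0,0,0,0,-1],[0,0,0,0,-1],[0,0,0,0,-1],[0,0,0,0,-1],[0,0,0,0,-1],[0,0,0,0,-1],[0,0,0,0,-1]],
  ],
  squeeze=70,
)

```text
time_s: 11.42
eef_pos: [549.4, 143.6, 41.6]
ee_rot: [0.002, 0.725, 0.689, 0.002]
force: [-0.1, -2.3, 5.8]
grip_width: 0.65
```

Request:
move_arm(
  rows=[
    [[0,0,-8,0,-1],[0,0,-18,0,-1],[0,0,-28,0,-1],[0,0,-38,0,-1],[0,0,-48,0,-1],[0,0,-53,0,-1],[0,0,-53,0,-1],[0,0,-53,0,-1],[0,0,-53,0,-1],[0,0,-53,0,-1],[0,0,-53,0,-1]],
  ],
)

```text
time_s: 12.8
eef_pos: [549.1, 143.6, 94.5]
ee_rot: [0.002, 0.725, 0.689, 0.002]
force: [0.2, 1.3, -6.0]
grip_width: 0.649
```

```bash
python3 go.py 548 144 40 -3
```

```text
t 12.8 tcp [549.1 143.6  94.5] jaw 87.06 F [ 0.2  1.3 -6. ] T [ 0.01 -0.02  0.02] w 0.649
tilt [ 4.4e-03 -3.0e-04 -1.0e+00] shift [ 0.3 -1.3 54.5] roll 0.009 j6 -1.47
```

The middle box reads 6.0 N, so it is the full one. I still have to set it back and lift the right box before carrying it.

Request:
move_arm(
  rows=[
    [[0,0,15,0,-1],[0,0,30,0,-1],[0,0,42,0,-1],[0,0,48,0,-1],[0,0,51,0,-1],[0,0,53,0,-1],[0,0,53.5,0,-1],[0,0,54,0,-1],[0,0,54,0,-1],[0,0,54,0,-1]],
  ],
)

```text
time_s: 14.05
eef_pos: [549.6, 143.6, 41.6]
ee_rot: [0.002, 0.725, 0.689, 0.002]
force: [-3.4, -0.1, 5.4]
grip_width: 0.65
```

On the table (+5.4 N). Release and go to the right box.

Request:
move_arm(
  rows=[
    [[0,0,0,0,1],[0,0,0,0,1],[0,0,0,0,1],[0,0,0,0,1],[0,0,0,0,1],[0,0,0,0,1]],
  ],
)

```text
time_s: 14.8
eef_pos: [549.6, 143.6, 41.6]
ee_rot: [0.002, 0.725, 0.689, 0.002]
force: [0.0, -0.7, -0.3]
grip_width: 1.0
```

Request:
move_arm(
  rows=[
    [[0,0,-20,0,1],[0,0,-60,0,1],[0,0,-110,0,1],[0,0,-160,0,1],[0,0,-178,0,1],[0,0,-178,0,1],[0,0,-178,0,1],[0,0,-178,0,1]],
  ],
)

```text
time_s: 15.8
eef_pos: [548.2, 143.7, 218.3]
ee_rot: [0.001, 0.725, 0.689, 0.001]
force: [0.1, -1.2, 1.0]
grip_width: 0.996
```

```bash
python3 go.py 549 -28 220 9.3; python3 look.py w4
```

```text
t 15.8 tcp [548.2 143.7 218.3] jaw 87.06 F [ 0.1 -1.2  1. ] T [ 0.03 -0.04  0.02] w 0.996
tilt [ 3.3e-03 -4.0e-04 -1.0e+00] shift [-171.4    9.6   -1.6] roll -2.04 j6 -1.47
```

Request:
move_arm(
  rows=[
    [[-45,3,-2,-0.5,1],[-90,5,-2,-1,1],[-135,8,-2,-1.5,1],[-171,9.6,-2,-2.04,1],[-171,9.6,-2,-2.04,1],[-171,9.6,-2,-2.04,1],[-171,9.6,-2,-2.04,1],[-171,9.6,-2,-2.04,1]],
  ],
)

```text
time_s: 16.85
eef_pos: [549.1, -26.8, 220.6]
ee_rot: [0.001, 0.647, 0.762, 0.001]
force: [-0.3, 1.2, 0.6]
grip_width: 0.996
```

```bash
python3 go.py 549 -28 40 9.3; python3 look.py w5
```

```text
t 16.85 tcp [549.1 -26.8 220.6] jaw 99.35 F [-0.3  1.2  0.6] T [-0.04  0.    0.02] w 0.996
tilt [ 3.6e-03 -3.0e-04 -1.0e+00] shift [ -1.   -1.  180.6] roll 0.009 j6 -2.0
```

View pics/w5.png

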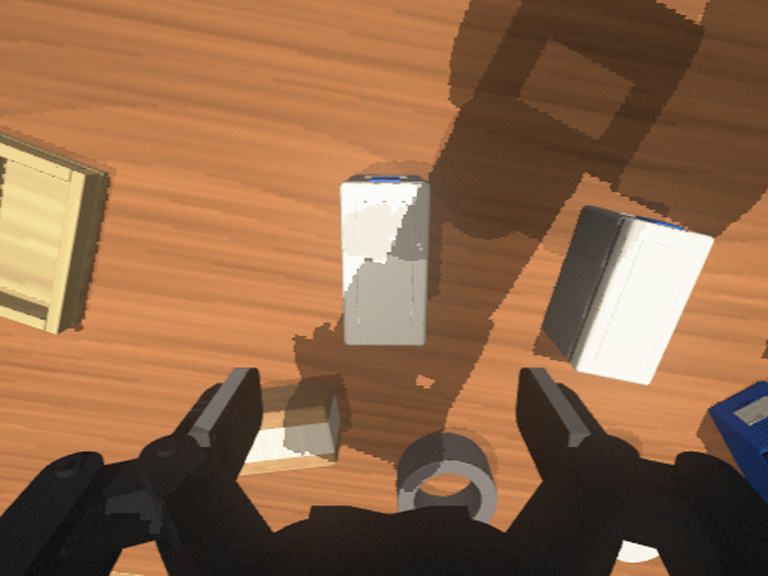

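The right box lid spans (341–429, 183) to (345–425, 345), about 2 mm to the −y side of the tool centre. The soap and tape are clear of the fingers.

Request:
move_arm(
  rows=[
    [[-1.5,0,50,0,1],[-1.5,0,100,0,1],[-1.5,0,140,0,1],[-1.5,0,165,0,1],[-1.5,0,180,0,1],[-1.5,0,180,0,1],[-1.5,0,180,0,1],[-1.5,0,180,0,1]],
  ],
)

```text
time_s: 17.9
eef_pos: [550.6, -28.6, 41.6]
ee_rot: [0.002, 0.647, 0.762, 0.001]
force: [-0.0, 0.7, 0.3]
grip_width: 0.996
```

Request:
move_arm(
  rows=[
    [[0,0,0,0,-1],[0,0,0,0,-1],[0,0,0,0,-1],[0,0,0,0,-1],[0,0,0,0,-1],[0,0,0,0,-1],[0,0,0,0,-1],[0,0,0,0,-1]],
  ],
  squeeze=70,
)

```text
time_s: 18.9
eef_pos: [551.0, -28.8, 42.3]
ee_rot: [0.003, 0.647, 0.762, 0.002]
force: [-0.2, -1.1, 5.8]
grip_width: 0.647
```

Request:
move_arm(
  rows=[
    [[0,0,-8,0,-1],[0,0,-18,0,-1],[0,0,-28,0,-1],[0,0,-38,0,-1],[0,0,-48,0,-1],[0,0,-53,0,-1],[0,0,-53,0,-1],[0,0,-53,0,-1],[0,0,-53,0,-1],[0,0,-53,0,-1],[0,0,-53,0,-1]],
  ],
)

```text
time_s: 20.27
eef_pos: [550.6, -28.8, 95.2]
ee_rot: [0.003, 0.647, 0.762, 0.002]
force: [0.5, -0.2, -2.2]
grip_width: 0.651
```

Request:
move_arm(
  rows=[
    [[0,0,15,0,-1],[0,0,30,0,-1],[0,0,42,0,-1],[0,0,48,0,-1],[0,0,51,0,-1],[0,0,53,0,-1],[0,0,53.5,0,-1],[0,0,54,0,-1],[0,0,54,0,-1],[0,0,54,0,-1]],
  ],
)

```text
time_s: 21.52
eef_pos: [551.2, -28.8, 42.2]
ee_rot: [0.003, 0.647, 0.762, 0.002]
force: [-3.7, -1.2, 7.8]
grip_width: 0.644
```

Right box is light too (about 2 N) and is back down. Release it, then look at the tray with the wrist camera before fetching the middle box.

Request:
move_arm(
  rows=[
    [[0,0,0,0,1],[0,0,0,0,1],[0,0,0,0,1],[0,0,0,0,1],[0,0,0,0,1],[0,0,0,0,1]],
  ],
)

```text
time_s: 22.28
eef_pos: [551.2, -28.9, 42.2]
ee_rot: [0.003, 0.647, 0.762, 0.002]
force: [-0.5, 0.5, -0.5]
grip_width: 1.002
```

Request:
move_arm(
  rows=[
    [[0,0,-20,0,1],[0,0,-60,0,1],[0,0,-110,0,1],[0,0,-160,0,1],[0,0,-178,0,1],[0,0,-178,0,1],[0,0,-178,0,1],[0,0,-178,0,1]],
  ],
)

```text
time_s: 23.28
eef_pos: [549.6, -28.5, 219.0]
ee_rot: [0.002, 0.647, 0.762, 0.001]
force: [-0.3, 0.4, -0.3]
grip_width: 0.998
```

```bash
python3 look.py w6; python3 go.py 586.5 -305 180 -11.8
```

```text
t 23.32 tcp [549.6 -28.6 219.2] jaw 99.35 F [ 0.5  0.4 -0.2] T [-0.03 -0.03  0.02] w 1.001
tilt [ 5.6e-03 -9.0e-04 -1.0e+00] shift [-278.7   -8.7   39.7] roll 3.524 j6 -2.0
```

Request:
move_arm(
  rows=[
    [[-50,-2,5,0.6,1],[-100,-4,10,1.2,1],[-150,-5,15,1.8,1],[-200,-7,20,2.4,1],[-250,-8,20,3,1],[-279,-9,20,3.52,1],[-279,-9,20,3.52,1],[-279,-9,20,3.52,1],[-279,-9,20,3.52,1],[-279,-9,20,3.52,1]],
  ],
)

```text
time_s: 24.58
eef_pos: [586.3, -304.5, 199.9]
ee_rot: [0.002, 0.776, 0.631, 0.002]
force: [0.5, 0.8, 0.4]
grip_width: 1.005
```

```bash
python3 look.py w7; python3 go.py 549 143 220 -3
```

```text
t 24.62 tcp [ 586.3 -304.7  199.9] jaw 78.28 F [-0.7  0.5  0.8] T [-0.01 -0.03 -0.  ] w 1.002
tilt [ 0.0058 -0.001  -1.    ] shift [ 430.8 -127.3  -20.8] roll -1.453 j6 -2.02
```

View pics/w7.png

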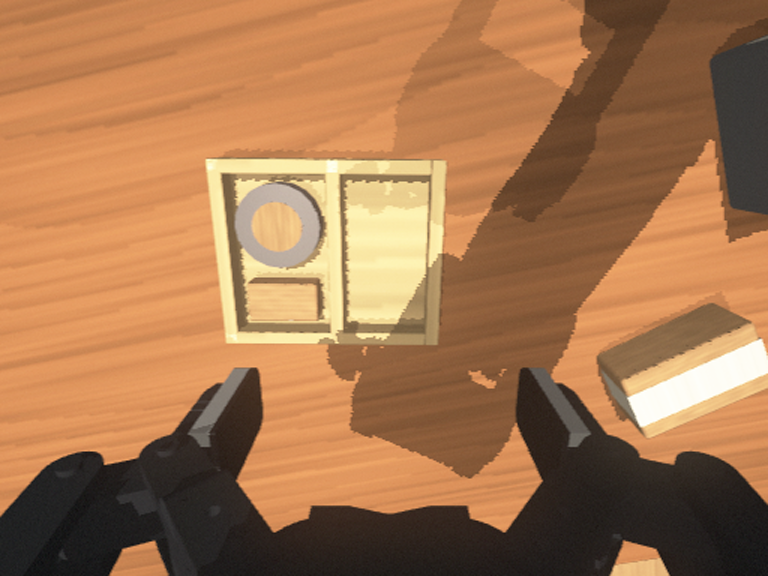

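```bash
cat > wf.py <<'E'
from fit import *
T=(-68,68,-121,41,28);B=(-55,55,-28,28,80);P=(-58,58,-31,31,28)
def w(n,dims,c):
    W=pickle.load(open(n+".pkl","rb"))
    p,r=fit(dims,[(W,(np.array(c)+.5)/1.5-.5)]); print(n,p[:2].round(1),np.degrees(p[2]).round(2),r.round(1))
w("w1",B,[(434,185),(430,347),(348,347),(346,185)])
w("w3",B,[(431,181),(428,346),(346,346),(341,182)])
w("w5",B,[(429,182),(425,346),(345,346),(341,183)])
w("w7",T,[(447,160),(438,345),(226,344),(206,158)])
w("w7",P,[(431,175),(426,332),(344,332),(340,174)])
E
python3 wf.py
python3 - <<'E'
import cv2
im=cv2.imread("pics/w7.png"); c=cv2.resize(im[145:360,195:460],None,fx=3,fy=3,interpolation=cv2.INTER_CUBIC)[:600]
print(c.shape); cv2.imwrite("pics/w7c.png",c[:,:795])
E
```

```text
w1 [516.8 349.8] -9.13 [ 1.4 -0.7  0.1  1.3  0.1  1.  -1.5 -1. ]
w3 [543.8 142. ] -2.7 [ 0.8 -0.1  0.1  0.3 -0.   0.6 -0.9 -0.5]
w5 [546.4 -30.3] 9.27 [ 1.3 -0.   0.7  0.6 -0.5  0.6 -1.5 -0.8]
w7 [ 583.8 -307. ] -12.28 [ 0.6 -0.   0.6  0.5 -0.1  0.1 -1.1 -0.3]
w7 [ 583.2 -307.2] -12.08 [ 0.4 -0.5  0.1  0.6 -0.1  0.3 -0.4 -0.2]
(600, 795, 3)
```

View pics/w7c.png

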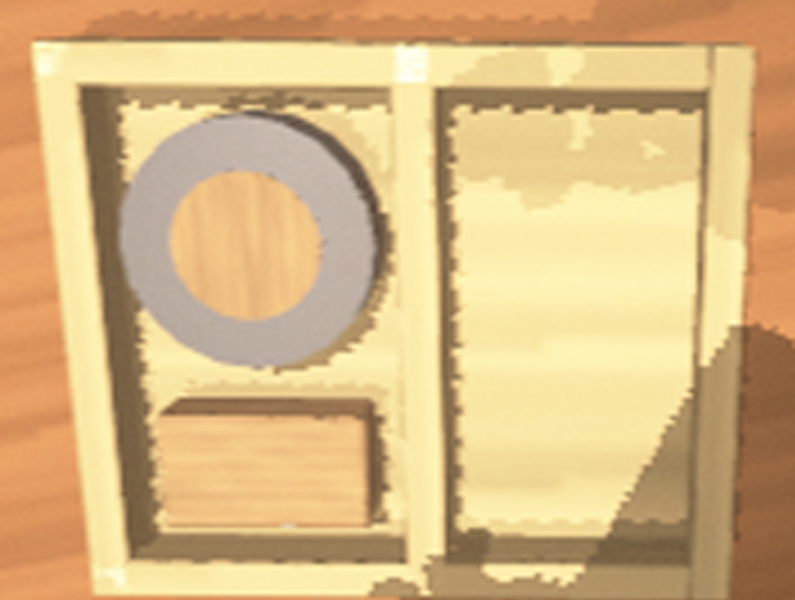

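Run:
```python
import cv2,pickle,numpy as np
for n in ("w1","w2","w3","w4","w5","w6"):
    im=cv2.GaussianBlur(pickle.load(open(n+".pkl","rb"))["color"],(3,3),0)
    hsv=cv2.cvtColor(im,cv2.COLOR_BGR2HSV)
    m=((hsv[...,1]<60)&(hsv[...,2]>90)).astype(np.uint8)
    k,l,st,c=cv2.connectedComponentsWithStats(m)
    i=l[200,257]; mm=l==i
    out=[]
    for r in (135,160,185,210,225):
        xs=np.where(mm[r])[0]; out.append((int(xs.min()),int(xs.max())))
    print(n,st[i],c[i].round(1),out)
```

```text
w1 [ 230  119   59  113 6211] [259.2 174.6] [(230, 288), (231, 287), (232, 287), (232, 286), (233, 285)]
w2 [ 230  119   60  113 6296] [259.6 174.8] [(230, 289), (231, 288), (232, 287), (233, 286), (233, 286)]
w3 [ 228  121   59  109 6117] [257.  174.2] [(228, 286), (229, 285), (230, 285), (230, 284), (231, 283)]
w4 [ 230  121   60  110 6179] [259.2 174.8] [(230, 288), (231, 288), (232, 287), (232, 286), (233, 285)]
w5 [ 227  117   60  113 6254] [256.3 172.9] [(227, 285), (228, 285), (229, 284), (230, 283), (230, 282)]
w6 [ 229  117   60  114 6325] [258.8 173.5] [(229, 288), (231, 287), (231, 287), (232, 285), (232, 285)]
```

Request:
move_arm(
  rows=[
    [[55,-16,-20,-0.2,1],[110,-32,-20,-0.4,1],[165,-48,-20,-0.6,1],[220,-65,-20,-0.8,1],[275,-81,-20,-1,1],[330,-97,-20,-1.2,1],[385,-113,-20,-1.45,1],[430.5,-127,-20,-1.45,1],[430.5,-127,-20,-1.45,1],[430.5,-127,-20,-1.45,1],[430.5,-127,-20,-1.45,1],[430.5,-127,-20,-1.45,1]],
  ],
)

```text
time_s: 26.12
eef_pos: [549.5, 141.7, 219.2]
ee_rot: [0.002, 0.726, 0.688, 0.002]
force: [0.2, -0.5, 0.2]
grip_width: 1.003
```

```bash
python3 look.py w8; python3 go.py 549 143.7 41 -3;  python3 - <<'E'
import pickle,cv2,numpy as np
from fit import *
B=(-55,55,-28,28,80)
for n in ("w3","w4","w8"):
    W=pickle.load(open(n+".pkl","rb"))
    hsv=cv2.cvtColor(cv2.GaussianBlur(W["color"],(3,3),0),cv2.COLOR_BGR2HSV)
    m=((hsv[...,1]<60)&(hsv[...,2]>90)).astype(np.uint8)
    k,l,st,c=cv2.connectedComponentsWithStats(m);i=l[200,257]
    # fit quad centroid of lid to mask centroid
    f=lambda p:proj(W,[[p[0],p[1],80]])[0]-c[i]
    print(n,st[i],c[i],least_squares(f,[540,140]).x)
E
```

```text
t 26.18 tcp [549.4 141.9 219.2] jaw 86.91 F [ 0.4  0.1 -0.3] T [-0.02  0.01  0.01] w 0.998
tilt [ 0.0057 -0.0011 -1.    ] shift [  1.9  -1.6 178.2] roll -0.014 j6 -1.47
w3 [ 228  121   59  109 6117] [257.00915481 174.20663724] [539.05945962 141.76078257]
w4 [ 230  121   60  110 6179] [259.18465771 174.75319631] [539.77736577 143.53705466]
w8 [ 232  119   59  110 6152] [261.16254876 172.95448635] [539.91775804 143.55237342]
```

Request:
move_arm(
  rows=[
    [[1.8,-1.2,50,0,1],[1.8,-1.2,100,0,1],[1.8,-1.2,140,0,1],[1.8,-1.2,163,0,1],[1.8,-1.2,178,0,1],[1.8,-1.2,178,0,1],[1.8,-1.2,178,0,1],[1.8,-1.2,178,0,1]],
  ],
)

```text
time_s: 27.18
eef_pos: [549.9, 143.6, 42.2]
ee_rot: [0.003, 0.726, 0.688, 0.002]
force: [-0.1, 0.3, 0.4]
grip_width: 0.994
```

Request:
move_arm(
  rows=[
    [[0,0,0,0,-1],[0,0,0,0,-1],[0,0,0,0,-1],[0,0,0,0,-1],[0,0,0,0,-1],[0,0,0,0,-1],[0,0,0,0,-1],[0,0,0,0,-1]],
  ],
  squeeze=80,
)

```text
time_s: 28.18
eef_pos: [550.3, 143.6, 42.9]
ee_rot: [0.003, 0.726, 0.688, 0.003]
force: [-0.6, -0.3, 6.0]
grip_width: 0.651
```

```bash
python3 go.py 549.5 143.6 160 -3
```

```text
t 28.18 tcp [550.3 143.6  42.9] jaw 86.92 F [-0.6 -0.3  6. ] T [-0.03  0.24  0.02] w 0.651
tilt [ 0.0087 -0.001  -1.    ] shift [-1.000e-01  3.000e-01 -1.171e+02] roll -0.013 j6 -1.47
```

Request:
move_arm(
  rows=[
    [[0,0,-8,0,-1],[0,0,-22,0,-1],[0,0,-40,0,-1],[0,0,-65,0,-1],[0,0,-90,0,-1],[0,0,-115,0,-1],[0,0,-140,0,-1],[0,0,-147,0,-1],[0,0,-147,0,-1],[0,0,-147,0,-1]],
  ],
)

```text
time_s: 29.42
eef_pos: [548.5, 143.7, 188.7]
ee_rot: [0.003, 0.726, 0.688, 0.002]
force: [0.5, -0.1, -5.4]
grip_width: 0.645
```

```bash
python3 go.py 589.3 -308.3 190 -12.2
```

```text
t 29.43 tcp [548.5 143.7 188.7] jaw 86.92 F [ 0.5 -0.1 -5.4] T [-0.03 -0.01  0.04] w 0.645
tilt [ 0.0065 -0.0011 -1.    ] shift [-449.1   65.1   -0.5] roll 1.519 j6 -1.47
```

Request:
move_arm(
  rows=[
    [[-20,3,0,0.1,-1],[-60,9,0,0.2,-1],[-105,15,0,0.4,-1],[-150,22,0,0.6,-1],[-200,29,0,0.8,-1],[-250,36,0,1,-1],[-300,43,0,1.2,-1],[-350,51,0,1.4,-1],[-400,58,0,1.52,-1],[-430,62,0,1.52,-1],[-449,65,0,1.52,-1],[-449,65,0,1.52,-1]],
  ],
)

```text
time_s: 30.92
eef_pos: [588.3, -310.0, 188.2]
ee_rot: [0.002, 0.779, 0.627, 0.002]
force: [-0.0, 0.5, -5.8]
grip_width: 0.645
```

```bash
python3 go.py 589.3 -308.3 92 -12.2
```

```text
t 30.93 tcp [ 588.3 -310.   188.2] jaw 77.65 F [-0.   0.5 -5.8] T [ 0.1   0.01 -0.01] w 0.645
tilt [ 5.e-03 -4.e-04 -1.e+00] shift [ 1.8  0.2 96.2] roll -0.025 j6 -2.02
```

Request:
move_arm(
  rows=[
    [[1.8,0.2,20,-0.02,-1],[1.8,0.2,50,-0.02,-1],[1.8,0.2,80,-0.02,-1],[1.8,0.2,100,-0.02,-1],[1.8,0.2,110,-0.02,-1],[1.8,0.2,110,-0.02,-1],[1.8,0.2,110,-0.02,-1],[1.8,0.2,110,-0.02,-1]],
  ],
)

```text
time_s: 31.92
eef_pos: [589.7, -308.5, 79.1]
ee_rot: [0.002, 0.778, 0.628, 0.002]
force: [0.2, -0.6, -6.7]
grip_width: 0.648
```

```bash
python3 go.py 589.3 -308.3 51 -12.2
python3 - <<'E'
import cv2,pickle,numpy as np
from rig import eyes
o=[]
for n,(x,y,w,h),f in (("scene",(125,60,85,95),5),("side",(205,260,95,120),4),("wrist",(120,60,260,200),1.5)):
    d=eyes.capture(n);pickle.dump(d,open(n+"9.pkl","wb"))
    o.append(cv2.resize(d["color"][y:y+h,x:x+w],None,fx=f,fy=f,interpolation=cv2.INTER_CUBIC))
H=max(i.shape[0] for i in o[:2])
a=np.hstack([np.pad(i,((0,H-i.shape[0]),(0,0),(0,0))) for i in o[:2]])
cv2.imwrite("pics/h.png",a); cv2.imwrite("pics/hw.png",cv2.resize(d["color"],None,fx=1.5,fy=1.5)); print(a.shape)
E
```

```text
t 31.93 tcp [ 589.7 -308.5   79.1] jaw 77.77 F [ 0.2 -0.6 -6.7] T [-0.01  0.01  0.06] w 0.648
tilt [ 0.0062 -0.0013 -1.    ] shift [ 0.1 -0.6 28.1] roll -0.004 j6 -2.02
(480, 805, 3)
```

View pics/h.png

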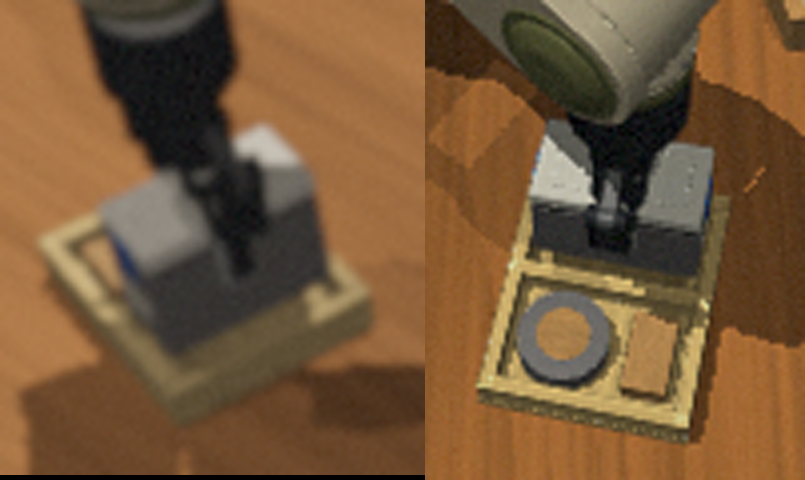

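View pics/hw.png

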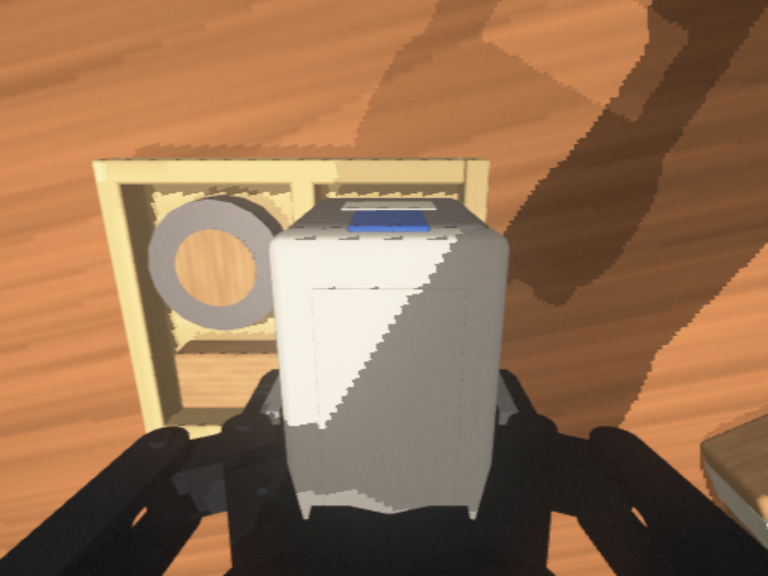

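Run:
```python
from fit import *
W=pickle.load(open("wrist9.pkl","rb"))
def pt(c,z):
    o=(np.array(c)+.5)/1.5-.5
    return least_squares(lambda p:proj(W,[[p[0],p[1],z]])[0]-o,[530,-300]).x
c,s=np.cos(np.radians(-12.2)),np.sin(np.radians(-12.2))
loc=lambda P:np.round(np.array([[c,s],[-s,c]])@(P-np.array([583.5,-307.1])),1)
for n,q,z in (("recess -x-y",(314,184),28),("recess -x+y",(465,184),28),("tray -x-y",(94,162),28),("tray -x+y",(489,160),28),
 ("box bot -x-y",(332,199),36.2),("box bot -x+y",(454,198),36.2),("lid -x-y",(271,240),116.2),("lid -x+y",(508,239),116.2)):
    print(n,loc(pt(q,z)))
```

```text
recess -x-y [-57.9 -31.3]
recess -x+y [-57.8  30.3]
tray -x-y [ -66.6 -119.3]
tray -x+y [-67.2  39.4]
box bot -x-y [-52.8 -23.2]
box bot -x+y [-53.1  24.9]
lid -x-y [-53.1 -26.9]
lid -x+y [-53.2  25.4]
```

The recess edges land within 0.5 mm of the model. The held box sits about 1 mm too far +x, so I'll correct that and lower it gently, checking force.

Request:
move_arm(
  rows=[
    [[0,-1,0,0,-1],[0,-1,5,0,-1],[0,-1,8,0,-1],[0,-1,11,0,-1],[0,-1,14,0,-1],[0,-1,16,0,-1],[0,-1,16,0,-1],[0,-1,16,0,-1]],
  ],
)

```text
time_s: 33.08
eef_pos: [588.7, -308.3, 62.7]
ee_rot: [0.002, 0.778, 0.628, 0.002]
force: [-0.1, -0.1, -5.4]
grip_width: 0.648
```

```bash
python3 go.py 588.7 -308.3 51 -12.2
```

```text
t 33.08 tcp [ 588.7 -308.3   62.7] jaw 77.77 F [-0.1 -0.1 -5.4] T [ 0.03 -0.03  0.04] w 0.648
tilt [ 5.7e-03 -9.0e-04 -1.0e+00] shift [-0.  -0.1 11.7] roll -0.004 j6 -2.02
```

Bottom is at about 20 mm, inside the pocket (rim 28 mm), and still hanging free. Continue down.

Request:
move_arm(
  rows=[
    [[0,0,3,0,-1],[0,0,6,0,-1],[0,0,8,0,-1],[0,0,10,0,-1],[0,0,11,0,-1],[0,0,11.7,0,-1],[0,0,12.2,0,-1],[0,0,12.2,0,-1],[0,0,12.2,0,-1]],
  ],
)

```text
time_s: 34.2
eef_pos: [588.8, -308.4, 51.0]
ee_rot: [0.002, 0.778, 0.628, 0.002]
force: [-1.9, 1.1, -0.7]
grip_width: 0.642
```

```bash
python3 go.py 588.7 -308.3 51 -12.2
```

```text
t 34.2 tcp [ 588.8 -308.4   51. ] jaw 77.78 F [-1.9  1.1 -0.7] T [ 0.16  0.19 -0.02] w 0.642
tilt [ 0.006  -0.0013 -1.    ] shift [ 0.  -0.2 -0. ] roll -0.004 j6 -2.02
```

Request:
move_arm(
  rows=[
    [[0,0,0.4,0,-1],[0,0,0.8,0,-1],[0,0,0.8,0,-1],[0,0,0.8,0,-1]],
  ],
)

```text
time_s: 34.7
eef_pos: [588.9, -308.4, 50.9]
ee_rot: [0.003, 0.778, 0.628, 0.002]
force: [-4.6, 2.3, 4.1]
grip_width: 0.646
```

Request:
move_arm(
  rows=[
    [[0,0,0,0,1],[0,0,0,0,1],[0,0,0,0,1],[0,0,0,0,1],[0,0,0,0,1],[0,0,0,0,1]],
  ],
)

```text
time_s: 35.45
eef_pos: [588.9, -308.4, 50.9]
ee_rot: [0.003, 0.778, 0.628, 0.002]
force: [1.3, -0.7, -0.4]
grip_width: 1.002
```

Request:
move_arm(
  rows=[
    [[0,0,-15,0,1],[0,0,-50,0,1],[0,0,-100,0,1],[0,0,-150,0,1],[0,0,-169,0,1],[0,0,-169,0,1],[0,0,-169,0,1],[0,0,-169,0,1]],
  ],
)

```text
time_s: 36.45
eef_pos: [587.6, -307.9, 218.7]
ee_rot: [0.002, 0.778, 0.628, 0.002]
force: [-0.3, 0.2, -0.2]
grip_width: 1.0
```

```bash
python3 go.py 588.7 -308.3 51 -12.2
python3 - <<'E'
import cv2,pickle,numpy as np
from rig import eyes
D={}
for n in("wrist","side","scene"):
    d=eyes.capture(n);pickle.dump(d,open(n+"10.pkl","wb"));D[n]=d["color"]
a=cv2.resize(D["wrist"][90:300,120:360],None,fx=1.9,fy=1.9,interpolation=cv2.INTER_CUBIC)
b=cv2.resize(D["side"][110:384,190:330],None,fx=2,fy=2,interpolation=cv2.INTER_CUBIC)
cv2.imwrite("pics/fin.png",np.hstack([np.pad(a,((0,b.shape[0]-a.shape[0]),(0,0),(0,0))),b]))
E
```

```text
t 36.45 tcp [ 587.6 -307.9  218.7] jaw 77.78 F [-0.3  0.2 -0.2] T [-0.01 -0.03 -0.06] w 1.0
tilt [ 4.6e-03 -2.0e-04 -1.0e+00] shift [ -0.3   0.4 167.7] roll -0.003 j6 -2.02
```

View pics/fin.png

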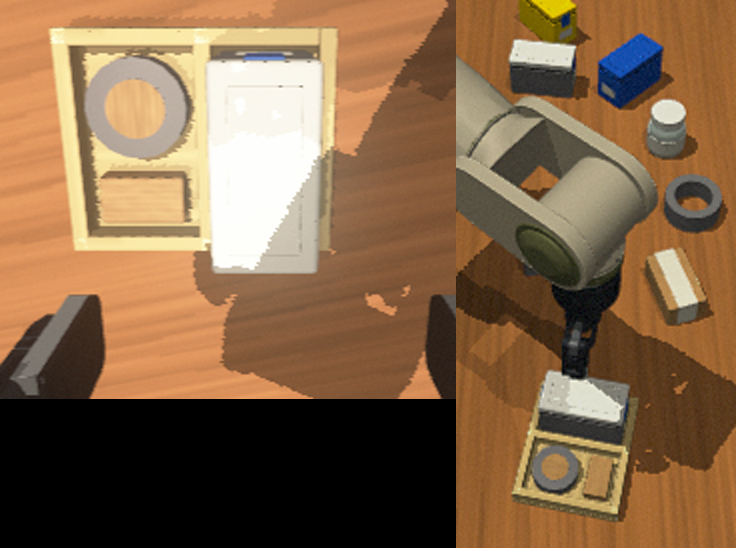

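Run:
```python
from fit import *
W=pickle.load(open("wrist10.pkl","rb"))
o=(np.array([(324,60),(318,272),(210,273),(208,60)])+.5)/1.9-.5+[120,90]
for z in (88,96,108):
    p,r=fit((-55,55,-28,28,z),[(W,o)]);print(z,p[:2],np.degrees(p[2]),r.round(1),np.sqrt((r**2).mean()))
from rig import ctrl
print(ctrl.finish_job())
```

```text
88 [ 583.3009117  -307.53061316] -12.622528383252613 [ 1.3 -0.6 -0.   1.5  0.3  0.7 -1.5 -1. ] 1.018083800414977
96 [ 581.514465   -307.16044159] -12.621419582573942 [ 2.3 -2.1  0.8  3.5 -0.5  2.7 -2.6 -2.5] 2.315426361226769
108 [ 578.87349637 -306.61355555] -12.619587896253924 [ 4.1 -4.4  2.1  6.7 -1.8  5.9 -4.3 -4.9] 4.554192220985155
the job is handed in; nothing more can be done
None
```

I lifted each box about 5 cm in turn, from the robot's left to its right, and set each one back. The middle box is the full one, and it is now in the tray recess. The job is handed in; the last clock reading before that was about 36 s, against the 72 s limit.

- **Weights:** the left box read about 1.3 N, the middle about 6 N and the right about 2 N.
- **Seating in the tray:** a last wrist-camera fit puts the full box's lid at 88 mm, as it should be on the recess floor. The position is within about 0.5 mm of the recess centre and the angle within 0.5°. The floor took the box's weight at the expected height.
- **Light boxes:** the left box was still in its original place after it was put back. The right box sat about 2 mm sideways after its lift, because the gripper centred it. The last side picture doesn't show the right box, because the arm hides it, so my last look at it was just after it was set down.
- **Other objects:** none of them looked disturbed in the last pictures.
- **Disagreements:** the side and scene cameras differed by 3 to 8 mm in y. I relied on the wrist camera, which matched the gripped boxes sideways to within about 0.3 mm. It read about 3 mm lower in x than the scene camera, for the boxes and the tray alike, so that offset cancels when placing a box in the tray. The tool also ended up tilted by about 0.3°.

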